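Run a pen probe along a bracket's weld seam

ROBOT

A 6-joint arm with a two-finger parallel gripper is mounted at the origin on the work surface. World frame = base frame: x ahead of the robot, y to its left, z up, the work surface at z = 0. Lengths are in m, angles in rad, forces in N, time in s.
With the tool pointing down it reaches from about 0.225 to 0.875 m from the base axis. Payload 3.4 kg.
Tool frame: the origin (TCP) lies midway between the tips of the shut fingers; the grasp point (between the pads) lies 19 mm behind it (pinch_z is the distance from the TCP to the grasp point, in m); z points along the fingers, y is the line along which they close (so a half turn about z gives the same grasp; the last joint's range is limited). The gripper opens to 85 mm and grips with 20 to 120 N. Pads are 22 mm wide; open, the fingers measure 114 mm over their backs; the gripper's body (76 mm by 85 mm) begins 54 mm behind the grasp point. The pads swing forward as they close: fully open they stand 13 mm farther back than shut.
Start: joints at [-1.465, 0.276, 1.505, -0, 1.361, -0.121], TCP at [0.129, -0.56, 0.231] pointing down, gripper open.
Joint ranges: [-2.89, 2.89], [-0.75, 2.08], [0.22, 2.7], [-1.18, 4.32], [0.11, 2.71], [-2.7, 2.7]. Speed limits (rad/s): [2.57, 2.57, 3.14, 3.14, 3.14, 3.14].

INTERFACE

Orientations are given as a unit quaternion [w, x, y, z].
In Python, from rig import get_state, get_image, sign_off, pinch_z gives the robot as it stands.
- The arm moves only by the tool send_rows, never from a script. Its argument "steps" is one flat list of numbers, 5 for each row, row after row: the gripper's target within -1 to 1 (fully open at 1, half-way at 0, shut at -1), then the shift along the tool's x, y, z in cm, then the turn about the tool's z in degrees. In form: [gripper, x, y, z, roll, gripper, x, y, z, roll, ...]. A call has 1 to 12 rows; each row shifts and turns the commanded pose from where the row before left it, along the tool's axes as they then stand; what a row does not reach is not made up. A row lasts 1/10 s, in which the tool goes at most 50 mm and 8.59 degrees, less where a joint would pass 70% of its speed; a pose out of reach is approached as far as the arm can. A call is refused whole if a number of a shift passes 5 or a number of a turn 8.59, either way. A call with a gripper value outside its range is refused whole. The fingers move at their own pace and stop on an object; "newtons" is the grip in N (left out, the last holds). Time passes only in rows, so rows that do not move let the fingers close. It gives the time, the measured TCP pose, the force, the opening and the grip force at its end, in the units of the state.
- get_state(): the state, without advancing time (a new reading comes with each control period).
- get_image(name): name is "scene" or "top" or "wrist"; returns a dict with "color" (400x640x3 uint8, red, green, blue), "mtx" (3x3 intrinsics, pixels), "k1" (the pictures are not rectified: a ray, as slopes to the right and down, at radius r is drawn at 1 + k1 r^2 times it, then the intrinsics apply), "T" (4x4, takes a point from camera to world coordinates); the wrist camera has in their place "mount" (4x4, takes a point from camera to tool coordinates, whose origin is the TCP and whose axes are the flange's). Camera axes: x right, y down, z forward; pixel columns grow to the right and rows downward; lengths in m; the calibration is good to about 2 mm. A picture is of the moment at which its call begins: read the wrist's pose just before it. There is no depth.
- sign_off(): hands the job in; it is judged then, once.
The state is a dict: "clock": time; "qpos": joint angles; "qd": joint speeds; "effort": joint torques, N m; "position": TCP position; "ee_rot": TCP orientation; "contact_force": force on the tool from outside, world axes, zero at the start; "moment": the same for the moment, N m; "width": finger opening in m; "gripper_force": force on a finger pad.
Only numpy, scipy, OpenCV 4.12 (cv2) and the standard library are available. Lean on these libraries where they do the work, as an engineer would, in place of code of your own. Each camera call takes 0.05 s, during which the arm holds its last target. There are 200 camera calls.

TASK

Take the orange pen probe out of its stand and check the weld of the bracket in the blue jig: set the sprung tip lightly on the seam at the green dot and draw it slowly (about 3 cm a second) along the seam to the red dot, keeping it on the seam and touching all the way. Then lift it off and put the probe back in its stand, seated upright on its flange, and let go.

Things in the scene. Friction and masses are not known exactly. Their poses are not given: they have to be found in the camera images.
- probe: upright pen probe, orange round grip, white cap (the like pen with grey grip is a bystander). Origin: centre of its black flange's underside, z up the pen. Above: flange 50 mm across, 6 thick; grip 26 mm across up to 86 mm, cap to 89. Below: steel shank 14 mm across, 50 long, then the sprung tip. 150 g; yaw is of no matter. At the start its flange rests on the stand, up to 6 mm off centre
- probe_tip (a point): lowest point of the probe's brass ball tip (10 mm across), on the pen's axis, 70 mm below the flange's underside when free. A spring plunger lets it give up to 12 mm along the pen: 0.8 N to start, 2 N at 5 mm, 3.8 N at 12 mm, then a hard stop. This point moves with the plunger
- bracket: fixed blue jig 200 x 110 x 16 mm carrying an aluminium bracket plate 170 x 80 x 10 mm (top 26 mm above the table), with four brass pins beside it up to 30 mm. Origin: centre of the underside; x along the seam from green dot to red, y across, z up. A like jig with a yellow base is a bystander; the two may have swapped places
- seam_start (a point): green dot (14 mm across) at the start of the dark straight weld seam, a raised bead 9 mm wide along the middle of the bracket plate; the point is on the bead's top, 27.5 mm above the table; axes as the bracket's
- seam_end (a point): red dot at the other end of the seam, 120 mm from the green one along the bracket's x, on the bead's top
- stand: the probe's stand: fixed dark steel block 80 x 80 x 85 mm high with an upright 30 mm hole through its middle, where the shank hangs while the flange rests on the top. Origin: centre of the underside; z up. A like stand holds the grey pen; the two may have swapped sides
Not all that is in view belongs to the job. What is shaped like the probe but turquoise is not meant.

How it is judged:
By the outcome, as a careful person would: the job done as asked, in the order asked, and still so for the second after the job is handed in, with the robot touching nothing.
It also fails if it takes over 72 s, if anything falls off the work surface, if the arm or the gripper's body presses on something with over 40 N, if the wrist force passes 120 N, or if a joint passes its speed limit or range.

## Working session

There is one attempt and no reset: what is moved stays moved. The work goes in short steps, Python scripts to look and compute and a tool call to move; the robot and the scene stay as the last step left them, time stands still between calls to the robot, and variables do not carry over. Pictures are saved under pics/ and viewed, at most 13 in all, crops included, and the job is handed in when it is done.

Besides the shell and the picture viewer there is one more tool, called by a JSON object that holds its "op" and its "data". send_rows: Moves the arm, as the interface text tells. Its arguments: {"type":"object","properties":{"steps":{"type":"array"},"newtons":{"type":"number"}},"required":["steps"]}

```bash
mkdir -p pics; ls; python3 - <<'E'
from rig import *
import cv2
s=get_state();print(s['clock'],s['position'],s['ee_rot'],s['width'],pinch_z)
for n in("scene","top"):
    d=get_image(n);cv2.imwrite(f"pics/{n}0.png",d["color"][:,:,::-1]);print(n,d["mtx"].tolist(),d["k1"],d["T"].round(4).tolist())
E
```

```text
pics
0.0 [ 0.1292162  -0.55974434  0.2304163 ] [-9.31736160e-04  9.93576932e-01  1.13154810e-01  2.78730567e-06] 0.08548266194177284 0.0187
scene [[478.5134322973899, 0.0, 319.67794485747106], [0.0, 478.5134322973899, 200.90896533543457], [0.0, 0.0, 1.0]] -0.016740176337006432 [[-0.2196, 0.836, -0.5029, 1.0513], [0.9755, 0.1935, -0.1042, 0.1057], [0.0102, -0.5135, -0.858, 1.0157], [0.0, 0.0, 0.0, 1.0]]
top [[384.5822156228196, 0.0, 322.6017646869915], [0.0, 384.5822156228196, 197.40223090157406], [0.0, 0.0, 1.0]] 0.028505074546687097 [[0.0268, -0.9955, 0.0913, 0.3676], [-0.9996, -0.0258, 0.0117, -0.0404], [-0.0093, -0.0916, -0.9958, 1.1866], [0.0, 0.0, 0.0, 1.0]]
```

View pics/scene0.png

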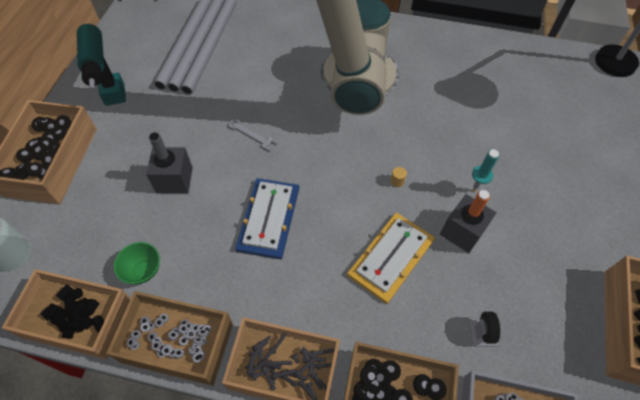

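View pics/top0.png

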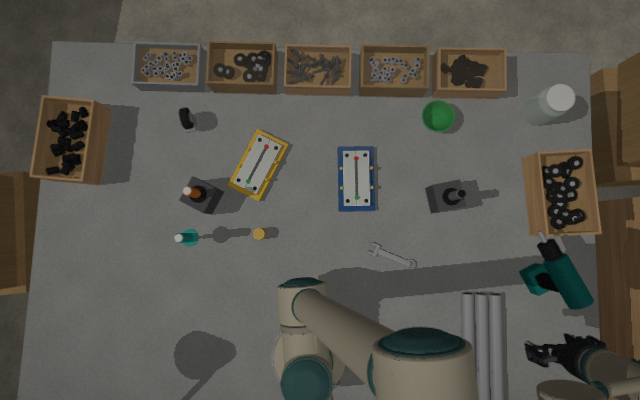

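Scene picture: orange pen at (480,203), turquoise pen (487,165), and grey pen (157,147). The blue jig is at (267,217) and the yellow jig at (392,257). Top picture: orange pen (193,190), turquoise (187,238), grey (452,196), blue jig (356,178), yellow jig (260,165).
Possible mix-ups: the turquoise and grey pens with the probe, and the yellow jig with the blue one. I choose the orange pen and the blue jig.

```bash
cat > h.py <<'E'
import numpy as np, cv2
from rig import *
def tool_T():
    s=get_state();w,x,y,z=s['ee_rot'];from scipy.spatial.transform import Rotation as R
    T=np.eye(4);T[:3,:3]=R.from_quat([x,y,z,w]).as_matrix();T[:3,3]=s['position'];return T
def grab(n):
    P=tool_T();d=get_image(n)
    d["W"]=P@d["mount"] if n=="wrist" else d["T"];d["hsv"]=cv2.cvtColor(d["color"],cv2.COLOR_RGB2HSV);return d
def ray(d,uv):
    m=d["mtx"];p=cv2.undistortPoints(np.float64([[uv]]),m,np.float64([d["k1"],0,0,0]))[0,0]
    # model: drawn = (1+k1 r^2)*slope == OpenCV k1
    v=d["W"][:3,:3]@[p[0],p[1],1];return d["W"][:3,3],v/np.linalg.norm(v)
def onz(d,uv,z):
    o,v=ray(d,uv);return o+v*(z-o[2])/v[2]
def tri(rs):
    A=sum(np.eye(3)-np.outer(v,v) for o,v in rs);b=sum((np.eye(3)-np.outer(v,v))@o for o,v in rs)
    p=np.linalg.solve(A,b);return p,[np.linalg.norm(np.cross(p-o,v)) for o,v in rs]
def proj(d,p):
    q=np.linalg.inv(d["W"])@np.append(p,1);q=q[:2]/q[2];q=q*(1+d["k1"]*(q@q));return d["mtx"][:2,:2]@q+d["mtx"][:2,2]
def blobs(d,lo,hi,roi=None,amin=8):
    m=cv2.inRange(d["hsv"],np.array(lo),np.array(hi))
    if roi is not None:
        k=np.zeros_like(m);u0,v0,u1,v1=roi;k[v0:v1,u0:u1]=255;m&=k
    n,l,st,c=cv2.connectedComponentsWithStats(m)
    return sorted([(int(st[i,4]),c[i].round(2).tolist(),st[i,:4].tolist()) for i in range(1,n) if st[i,4]>=amin],reverse=True)
E
python3 - <<'E'
from h import *
D={n:grab(n) for n in("scene","top")}
R={"scene":(440,170,520,260),"top":(170,165,230,220)};J={"scene":(225,170,310,265),"top":(330,140,385,215)}
for n,d in D.items():
    print(n,"orange",blobs(d,(3,110,60),(16,255,255),R[n])[:3])
    print(" cap",blobs(d,(0,0,165),(179,110,255),R[n],4)[:3])
    print(" green",blobs(d,(45,80,40),(90,255,255),J[n],4)[:3]," red",blobs(d,(0,120,60),(6,255,255),J[n],4)[:3],blobs(d,(172,120,60),(179,255,255),J[n],4)[:3])
    print(" blue",blobs(d,(100,100,40),(125,255,255),J[n])[:2])
a=D["scene"]["color"][170:260,430:530];b=D["top"]["color"][150:240,160:260]
cv2.imwrite("pics/c1.png",cv2.resize(np.hstack([a,b]),None,fx=4,fy=4,interpolation=cv2.INTER_CUBIC)[:,:,::-1])
E
```

```text
scene orange [(248, [476.82, 206.24], [468, 194, 20, 23])]
 cap [(71, [484.07, 194.0], [479, 190, 11, 9])]
 green [(13, [273.38, 191.62], [272, 190, 4, 4])]  red [(19, [261.37, 235.0], [259, 233, 5, 5])] []
 blue [(881, [269.37, 227.94], [236, 179, 63, 79]), (55, [248.05, 210.35], [245, 203, 7, 15])]
top orange [(95, [194.06, 192.87], [184, 187, 17, 11])]
 cap []
 green [(16, [356.5, 197.0], [355, 195, 4, 5])]  red [(15, [355.53, 158.13], [354, 156, 4, 5])] []
 blue [(613, [352.58, 180.94], [338, 146, 37, 65]), (62, [371.55, 177.0], [370, 169, 4, 17])]
```

View pics/c1.png

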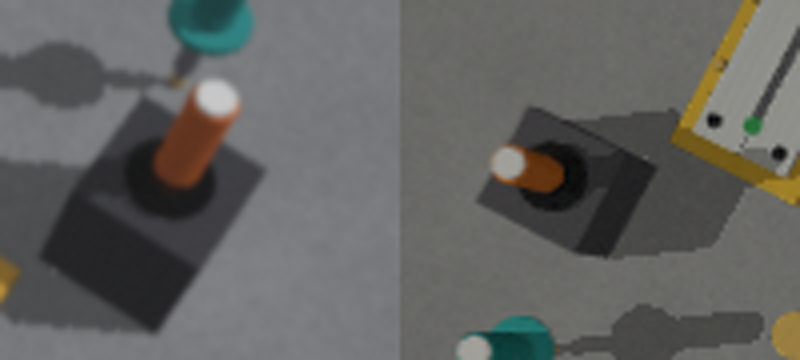

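The crop confirms an orange grip, a white cap and a black flange on a dark stand. In the scene picture the cap is at (484,194) and the stand-top corners are (466,194), (496,212), (479,237) and (450,219). In the top picture the cap is at (187,190.6) and the corners are (192.5,176.7), (217,187.5), (204,212) and (179,200.5). The turquoise pen stands close by on its own.

```bash
python3 - <<'E'
from h import *
D={n:grab(n) for n in("scene","top")}
S,T=D["scene"],D["top"]
t=lambda a,b:[x for x in (lambda r:(r[0].round(4).tolist(),np.round(r[1],4).tolist()))(tri([ray(S,a),ray(T,b)]))]
print("cap",t((484.1,194.3),(187,190.6)))
cs=[(466.2,194.2),(496.2,212.5),(479.2,237),(450,218.7)];ct=[(192.5,176.7),(217,187.5),(204.2,211.7),(179.2,200.5)]
for a in cs:
  print("scene corner",onz(S,a,.085).round(4))
for b in ct: print("top corner",onz(T,b,.085).round(4))
for i in range(4):
  for j in range(4):
    p,e=tri([ray(S,cs[i]),ray(T,ct[j])])
    if max(e)<.006: print(i,j,p.round(4),np.round(e,4))
print("green",t((273.38,191.62),(356.5,197)),"red",t((261.37,235),(355.53,158.13)))
for n,g,r in((S,(273.38,191.62),(261.37,235)),(T,(356.5,197),(355.53,158.13))): print(onz(n,g,.0275).round(4),onz(n,r,.0275).round(4))
for c in("turq",): 
  print([blobs(d,(80,110,40),(95,255,255))[:4] for d in (S,T)])
print("turq cap?",t((492,154),(178,237.5)))
E
```

```text
cap [[0.4686, 0.3307, 0.1783], [0.0012, 0.0012]]
scene corner [0.4123 0.3167 0.085 ]
scene corner [0.4459 0.3861 0.085 ]
scene corner [0.5168 0.3518 0.085 ]
scene corner [0.4854 0.2856 0.085 ]
top corner [0.5189 0.3501 0.085 ]
top corner [0.4893 0.2778 0.085 ]
top corner [0.4186 0.3108 0.085 ]
top corner [0.4489 0.3842 0.085 ]
0 2 [0.418  0.312  0.0917] [0.0032 0.0032]
1 3 [0.4486 0.3839 0.0886] [0.0011 0.0011]
2 0 [0.5185 0.3502 0.0874] [0.0009 0.0009]
3 1 [0.4886 0.2809 0.0884] [0.0039 0.0039]
green [[0.4768, -0.1282, 0.0359], [0.0003, 0.0003]] red [[0.5953, -0.1235, 0.0349], [0.0, 0.0]]
[ 0.4718 -0.1299  0.0275] [ 0.5918 -0.1253  0.0275]
[ 0.4777 -0.1292  0.0275] [ 0.5967 -0.124   0.0275]
[[(757, [88.48, 44.75], [78, 25, 26, 45]), (463, [112.77, 90.95], [99, 73, 25, 31]), (383, [484.14, 170.66], [473, 155, 24, 28])], [(1075, [571.96, 282.73], [548, 255, 46, 54]), (334, [536.09, 279.58], [526, 261, 23, 34]), (232, [189.22, 237.04], [178, 229, 20, 17])]]
turq cap? [[0.3451, 0.3502, 0.1618], [0.0014, 0.0014]]
```

{"op": "send_rows", "data": {"steps": [1,0,0,-0.5,-7.93,1,0,0,-0.5,-7.93,1,0,0,-0.5,-7.93,1,0,0,-0.5,-7.93,1,0,0,-0.5,-7.93,1,0,0,-0.5,-7.93,1,0,0,-0.5,-7.93,1,0,0,-0.5,-7.93,1,0,0,-0.5,-7.93,1,0,0,-0.5,-7.93]}}

```text
clock: 1.3
position: [0.1293, -0.5602, 0.2814]
ee_rot: [-0.0, 0.691, 0.723, 0.0]
contact_force: [-1.0, 0.1, -1.3]
width: 0.0855
gripper_force: 0.0
```

{"op": "send_rows", "data": {"steps": [1,3.5,3.5,0,0,1,3.5,3.5,0,0,1,3.5,3.5,0,0,1,3.5,3.5,0,0,1,3.5,3.5,0,0,1,3.5,3.5,0,0,1,3.5,3.5,0,0,1,3.5,3.5,0,0,1,3.5,3.5,0,0,1,3.5,3.5,0,0,1,3.5,3.5,0,0,1,3.5,3.5,0,0]}}

```text
clock: 2.5
position: [0.5332, -0.122, 0.2814]
ee_rot: [0.0, 0.693, 0.721, -0.0]
contact_force: [1.0, -0.9, 0.2]
width: 0.0855
gripper_force: 0.0
```

{"op": "send_rows", "data": {"steps": [1,0,0,0,0,1,0,0,0,0,1,0,0,0,0]}}

```text
clock: 2.8
position: [0.5313, -0.1245, 0.2812]
ee_rot: [-0.0, 0.693, 0.721, -0.001]
contact_force: [0.5, -0.1, 0.2]
width: 0.0851
gripper_force: 0.0
```

```bash
python3 - <<'E'
from h import *
d=grab("wrist");print(tool_T().round(4).tolist(),get_state()['clock']);print(d["mount"].round(4).tolist(),d["mtx"][0,0],d["k1"],d["W"].round(3).tolist())
cv2.imwrite("pics/w1.png",d["color"][:,:,::-1])
g=blobs(d,(40,80,40),(90,255,255))[:3];r=blobs(d,(0,120,60),(6,255,255))[:3];print(g,r)
print(onz(d,g[0][1],.0275).round(4),onz(d,r[0][1],.0275).round(4))
E
```

```text
[[-0.0386, 0.9993, -0.0007, 0.5312], [0.9993, 0.0386, -0.0006, -0.1249], [-0.0005, -0.0007, -1.0, 0.2813], [0.0, 0.0, 0.0, 1.0]] 2.85
[[0.0008, -0.9638, -0.2668, 0.0686], [1.0, 0.0007, 0.0003, -0.0004], [-0.0001, -0.2668, 0.9638, -0.1438], [0.0, 0.0, 0.0, 1.0]] 295.84649327054143 -0.03199148302602377 [[0.999, 0.039, 0.01, 0.528], [0.04, -0.963, -0.267, -0.056], [-0.001, 0.267, -0.964, 0.425], [0.0, 0.0, 0.0, 1.0]]
[(144, [415.16, 315.15], [409, 305, 14, 24]), (82, [278.33, 166.41], [274, 162, 10, 10])] [(81, [366.85, 166.46], [362, 162, 11, 10])]
[ 0.6926 -0.357   0.0275] [ 0.5956 -0.1228  0.0275]
```

View pics/w1.png

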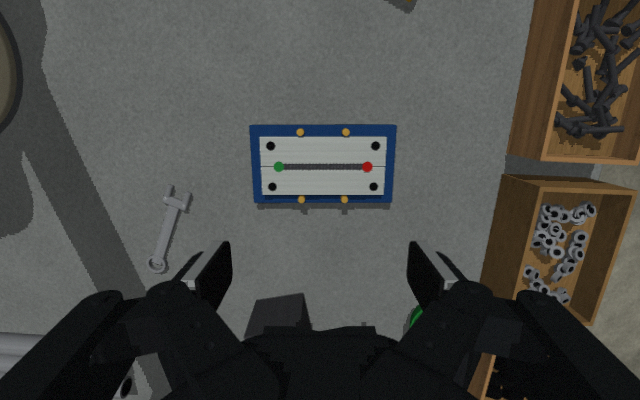

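The wrist view shows the blue jig with the green dot at (278,166) and the red dot at (367,166). Next I move over the probe.

{"op": "send_rows", "data": {"steps": [1,4.6,-0.4,0,0,1,4.6,-0.4,0,0,1,4.6,-0.4,0,0,1,4.6,-0.4,0,0,1,4.6,-0.4,0,0,1,4.6,-0.4,0,0,1,4.6,-0.4,0,0,1,4.6,-0.4,0,0,1,4.6,-0.4,0,0,1,4.4,-0.4,0,0,1,0,0,0,0,1,0,0,0,0]}}

```text
clock: 4.05
position: [0.4739, 0.3313, 0.2811]
ee_rot: [0.0, 0.693, 0.721, -0.0]
contact_force: [0.6, -0.7, 0.5]
width: 0.0852
gripper_force: 0.0
```

```bash
cat > look.py <<'E'
from h import *
import pickle,sys
d=grab("wrist");pickle.dump({k:d[k] for k in("color","mtx","k1","W","hsv")},open(sys.argv[1]+".pkl","wb"))
print(tool_T()[:3,3].round(4),get_state()['clock']);cv2.imwrite(f"pics/{sys.argv[1]}.png",d["color"][:,:,::-1])
print("cap",blobs(d,(0,0,150),(179,60,255),(200,60,440,340),30)[:4]);print("or",blobs(d,(3,110,60),(16,255,255),(200,60,440,340))[:2])
E
python3 look.py w2; python3 - <<'E'
from h import *
W=np.array([[-0.0386,0.9993,-0.0007,0.5312],[0.9993,0.0386,-0.0006,-0.1249],[-0.0005,-0.0007,-1.0,0.2813],[0,0,0,1]])
d=grab("wrist");d["W"]=W@d["mount"]
for p in((278.33,166.41),(366.85,166.46)):print(onz(d,p,.0275).round(4))
E
```

```text
[0.4741 0.3306 0.2812] 4.1
cap [(962, [373.6, 250.47], [333, 224, 74, 54]), (648, [357.91, 275.76], [330, 255, 61, 42]), (439, [312.66, 190.87], [301, 180, 24, 23]), (99, [384.11, 277.09], [362, 265, 46, 24])]
or [(481, [313.68, 177.43], [298, 163, 30, 41])]
[ 0.4754 -0.128   0.0275]
[ 0.5956 -0.1233  0.0275]
```

View pics/w2.png

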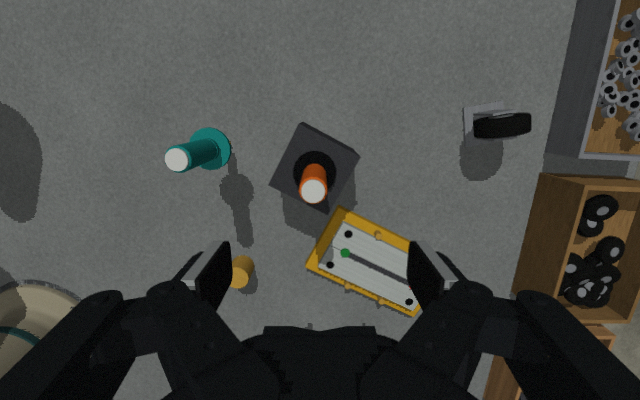

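The cap is at (312.7,190.9) in the wrist view. The stand-top corners are about (303,122), (360,157), (326,214) and (269,184), and the turquoise pen is clear to the left.

```bash
python3 - <<'E'
from h import *
import pickle
d=pickle.load(open("w2.pkl","rb"))
c=(312.66,190.87);print("cap",onz(d,c,.174).round(4))
T=grab("top");S=grab("scene")
p,e=tri([ray(d,c),ray(T,(187,190.6)),ray(S,(484.1,194.3))]);print(p.round(4),np.round(e,4))
print("stand c",np.mean([onz(d,q,.085) for q in((303,122),(360,157),(326,214),(269,184))],0).round(4))
# flange: darkest pixels around
v=d["hsv"][:,:,2];m=((v<28)*255).astype(np.uint8);m[:, :260]=0;m[:,370:]=0;m[:110]=0;m[235:]=0
print(np.percentile(v[150:175,280:345],[5,25,50,75]))
n,l,st,cc=cv2.connectedComponentsWithStats(m);i=1+st[1:,4].argmax();print(st[i],cc[i])
x,y,w,h=st[i,:4]
for nm,q in(("L",(x-.5,cc[i][1])),("R",(x+w-.5,cc[i][1])),("T",(x+w/2,y-.5))):print(nm,onz(d,q,.091).round(4))
E
```

```text
cap [0.4679 0.3341 0.174 ]
[0.4678 0.3325 0.1749] [0.0017 0.0022 0.0016]
stand c [0.468  0.3356 0.085 ]
[11. 16. 49. 53.]
[293 151  43  38 742] [314.85309973 165.64690027]
L [0.4429 0.3411 0.091 ]
R [0.4918 0.3431 0.091 ]
T [0.4673 0.3593 0.091 ]
```

{"op": "send_rows", "data": {"steps": [1,0.4,-0.6,2,0,1,0,0,3,0,1,0,0,2,0,1,0,0,0,0,1,0,0,0,0]}}

```text
clock: 4.75
position: [0.4682, 0.3351, 0.2118]
ee_rot: [0.0, 0.693, 0.721, 0.0]
contact_force: [0.1, 0.4, -1.0]
width: 0.0851
gripper_force: 0.0
```

```bash
python3 look.py w3; python3 - <<'E'
from h import *
import pickle
d=pickle.load(open("w3.pkl","rb"));e=pickle.load(open("w2.pkl","rb"))
c=[b for b in blobs(d,(0,0,110),(179,60,255),(250,130,400,300),200) if b[2][2]<60];print(c)
c=c[0][1];print(onz(d,c,.1745).round(4),tri([ray(d,c),ray(e,(312.66,190.87))]))
E
```

```text
[0.4687 0.3356 0.2126] 4.8
cap [(1337, [379.42, 275.3], [340, 247, 78, 58]), (1308, [372.51, 306.21], [323, 275, 95, 58]), (756, [318.76, 223.95], [303, 209, 32, 31])]
or [(975, [318.82, 200.91], [300, 181, 39, 57])]
[(786, [318.88, 223.72], [303, 208, 32, 32])]
[0.4678 0.3343 0.1745] (array([0.46784318, 0.33407395, 0.17387385]), [np.float64(1.3181477788023075e-05), np.float64(1.3181477788026404e-05)])
```

{"op": "send_rows", "data": {"steps": [1,-0.1,-0.1,2,0,1,0,0,2,0,1,0,0,2,0,1,0,0,2,0,1,0,0,1.6,0,1,0,0,0,0,1,0,0,0,0]}}

```text
clock: 5.5
position: [0.4678, 0.3353, 0.1166]
ee_rot: [0.0, 0.693, 0.721, 0.001]
contact_force: [0.4, -0.0, 0.1]
width: 0.0852
gripper_force: 0.0
```

{"op": "send_rows", "data": {"steps": [-1,0,0,0,0,-1,0,0,0,0,-1,0,0,0,0,-1,0,0,0,0,-1,0,0,0,0,-1,0,0,0,0,-1,0,0,0,0,-1,0,0,0,0,-1,0,0,0,0,-1,0,0,0,0], "newtons": 70}}

```text
clock: 6.5
position: [0.4671, 0.3351, 0.1159]
ee_rot: [0.0, 0.693, 0.721, 0.001]
contact_force: [-0.1, -0.4, 5.4]
width: 0.0245
gripper_force: 68.4
```

{"op": "send_rows", "data": {"steps": [-1,0,0,-0.5,0,-1,0,0,-1,0,-1,0,0,-2,0,-1,0,0,-2,0,-1,0,0,-2,0,-1,0,0,-2,0,-1,0,0,-1,0,-1,0,0,-0.5,0,-1,0,0,0,0,-1,0,0,0,0]}}

```text
clock: 7.5
position: [0.4662, 0.3346, 0.2242]
ee_rot: [-0.0, 0.693, 0.721, -0.001]
contact_force: [0.2, 0.2, -2.0]
width: 0.0242
gripper_force: 68.8
```

```bash
python3 look.py w4; python3 - <<'E'
from h import *
import pickle
d=pickle.load(open("w4.pkl","rb"))
# empty stand visible? sample hole; print cap in tool frame
S=grab("scene");T=grab("top");cv2.imwrite("pics/c4.png",np.hstack([cv2.resize(S["color"][140:260,420:540],(400,400)),cv2.resize(d["color"][100:340,200:440],(400,400))])[:,:,::-1])
E
```

```text
[0.4661 0.3346 0.2241] 7.55
cap [(1395, [319.58, 315.26], [292, 299, 58, 32]), (307, [396.29, 268.03], [379, 255, 34, 24])]
or [(4419, [319.48, 266.87], [283, 218, 73, 108])]
```

View pics/c4.png

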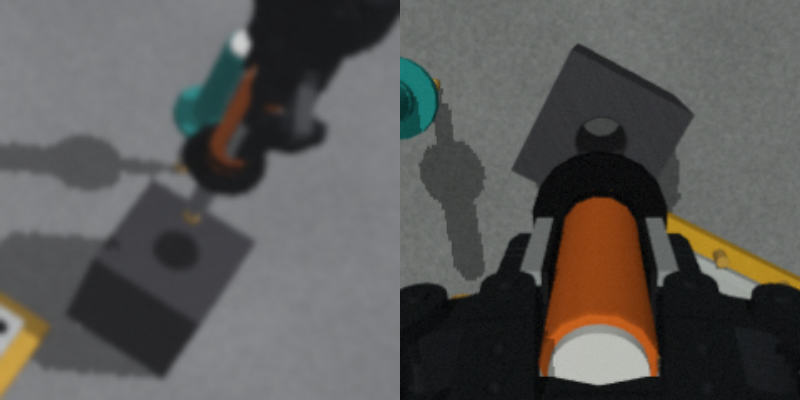

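The probe is in hand and upright, with the stand's hole empty at about (473,215) in the scene view. The brass tip is at about (477.6,204.5). I check the tip's ray against the expected tip, and the hole centre.

```bash
python3 - <<'E'
from h import *
import pickle
d=pickle.load(open("w4.pkl","rb"));S=grab("scene");T=grab("top")
b=blobs(S,(12,90,50),(28,255,255),(465,185,490,215),2);print(b)
print("exp tip ctr",proj(S,np.array([.4661,.334,.1231+.005])))
if b: print(onz(S,b[0][1],.128).round(4))
print("hole scene",onz(S,(473.4,215),.085).round(4))
for q in((576,137),(627,137),(601,114)): print("hole wrist",onz(d,(200+(q[0]-400)*.6,100+q[1]*.6),.085).round(4))
v=T["hsv"][:,:,2];print(v[180:206:2,185:212:2])
v=S["hsv"][:,:,2];m=((v<42)*255).astype(np.uint8);k=np.zeros_like(m);k[205:226,462:486]=255
n,l,st,c=cv2.connectedComponentsWithStats(m&k);i=1+st[1:,4].argmax();print(st[i],c[i],onz(S,c[i],.085).round(4))
E
```

```text
[(5, [477.2, 205.4], [476, 205, 3, 2]), (3, [474.0, 190.0], [473, 190, 3, 1])]
exp tip ctr [478.0397663  205.87926326]
[0.4652 0.3322 0.128 ]
hole scene [0.464  0.3361 0.085 ]
hole wrist [0.4522 0.3375 0.085 ]
hole wrist [0.4822 0.3387 0.085 ]
hole wrist [0.4664 0.3518 0.085 ]
[[107 109 101  64  62  65  65  62  45  74  76  75  75  76]
 [ 18  23  45  63  64  65  64  62  64  63  46  72  74  76]
 [ 23  20  15  36  63  64  62  64  62  63  62  63  45  74]
 [ 71  13  16  19  47  62  64  64  64  66  65  63  63  64]
 [ 94  29  17  15  38  63  60  64  65  64  65  63  64  63]
 [100  22  15  16  24  43  36  37  57  66  65  63  64  63]
 [ 90  11  19  16  65  40  37  36  36  64  61  63  65  42]
 [ 12  22  17  12  88  35  38  37  35  60  64  65  64  45]
 [ 23  21  11  45  37  36  36  35  37  65  64  64  65  59]
 [ 23  22  50  65  58  30  32  32  52  64  63  63  64  48]
 [ 63  65  62  61  63  62  61  62  63  64  64  62  61  38]
 [ 64  63  65  64  63  65  63  63  61  63  63  62  40  35]
 [107  69  63  66  64  63  63  62  63  62  65  60  36  40]]
[467 211  11   9  71] [472.35211268 214.66197183] [0.4637 0.3338 0.085 ]
```

```bash
python3 - <<'E'
from h import *
import pickle
d=pickle.load(open("w4.pkl","rb"))
v=d["hsv"][:,:,2].astype(int);print(v[180:204,300],v[180:204,335],sep="\n")
g=(v[150:215,320]);print(g)
for r in(190,191,192,193): print(r,onz(d,(320,r),.193).round(4),onz(d,(320,r),.199).round(4))
E
```

```text
[57 58 57 57 61 56 58 49 56 55 57 60 53 56 54 43 24  9 18 13 17 11 17 17]
[40 38 33 34 33 31 36 41 39 46 48 54 56 51 26 15 14 17 17 19 12 17 16 14]
[56 53 56 55 55 57 58 54 58 57 56 59 59 57 57 55 56 57 56 53 51 75 70 69
 72 73 71 67 67 70 68 50 23 22 22 22 23 24 23 23 22 14 13 14 16 14 19 16
 16 15  8 17 16 17 13 13 15 15 15 19 13 14 10 15 10]
190 [0.4654 0.3581 0.193 ] [0.4653 0.3596 0.199 ]
191 [0.4654 0.3575 0.193 ] [0.4653 0.359  0.199 ]
192 [0.4654 0.3568 0.193 ] [0.4654 0.3584 0.199 ]
193 [0.4655 0.3562 0.193 ] [0.4654 0.3578 0.199 ]
```

{"op": "send_rows", "data": {"steps": [-1,-4,0,0,0,-1,-4,0,0,0,-1,-4,0,0,0,-1,-4,0,0,0,-1,-4,0,0,0,-1,-4,0,0,0,-1,-4,0,0,0,-1,-4,0,0,0,-1,-4,0,0,0,-1,-4,0,0,0,-1,-4,0,0,0,-1,-2,0,0,0]}}

```text
clock: 8.95
position: [0.4852, -0.128, 0.2252]
ee_rot: [0.001, 0.694, 0.72, -0.001]
contact_force: [0.2, 1.6, -0.8]
width: 0.0244
gripper_force: 68.8
```

{"op": "send_rows", "data": {"steps": [-1,0,-0.4,2,0,-1,0,-0.5,2,0,-1,0,0,2,0,-1,0,0,1.5,0,-1,0,0,0,0,-1,0,0,0,0]}}

```text
clock: 9.55
position: [0.4763, -0.1251, 0.1504]
ee_rot: [-0.0, 0.693, 0.721, -0.0]
contact_force: [1.3, 0.7, -1.4]
width: 0.024
gripper_force: 68.8
```

```bash
python3 - <<'E'
from h import *
d=grab("scene");print(tool_T()[:3,3].round(4))
w=grab("wrist")
cv2.imwrite("pics/c5.png",np.hstack([cv2.resize(d["color"][160:260,220:320],(400,400),interpolation=cv2.INTER_CUBIC),cv2.resize(w["color"][60:300,200:440],(400,400))])[:,:,::-1])
p=tool_T()[:3,3]
print("tip ctr exp",proj(d,p+[-.0007,-.0013,-.096]))
print("brass",blobs(d,(14,90,40),(30,255,255),(255,160,300,210),2))
g=blobs(w,(40,80,40),(90,255,255),(200,60,440,250))[:2];r=blobs(w,(0,120,60),(6,255,255),(250,60,460,250))[:2];print(g,r)
print([onz(w,b[0][1],.0275).round(4) for b in(g,r) if b])
E
```

```text
[ 0.4767 -0.1253  0.1509]
tip ctr exp [273.34594683 187.23078215]
brass [(11, [289.09, 205.64], [288, 204, 3, 4])]
[(77, [317.87, 188.32], [311, 185, 15, 8])] [(173, [445.88, 191.86], [439, 185, 15, 15])]
[array([ 0.4754, -0.1241,  0.0275]), array([ 0.5958, -0.1226,  0.0275])]
```

View pics/c5.png

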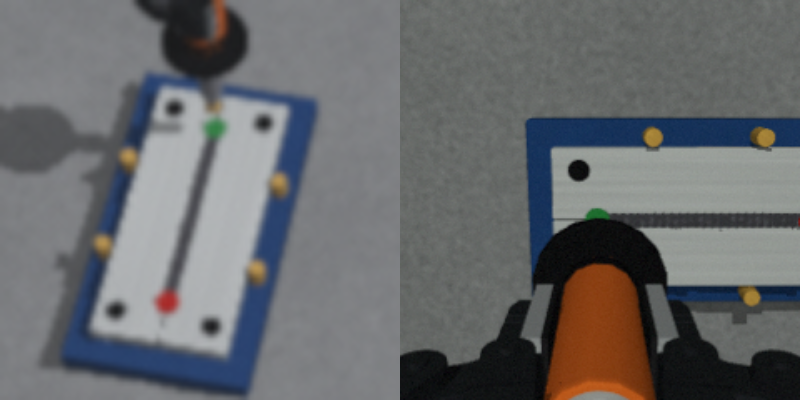

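The brass tip is at about (273.5,186) in the scene view, just up from the green dot at (273.4,191.6). The wrist view shows the seam running from under the flange to the right along tool y.

{"op": "send_rows", "data": {"steps": [-1,-0.1,-0.1,0.7,0,-1,-0.1,0,0.7,0,-1,0,0,0.5,0,-1,0,0,0,0,-1,0,0,0,0]}}

```text
clock: 10.15
position: [0.4752, -0.1271, 0.1311]
ee_rot: [-0.0, 0.693, 0.721, -0.0]
contact_force: [0.9, 0.5, -2.3]
width: 0.0244
gripper_force: 68.9
```

```bash
python3 - <<'E'
from h import *
p=tool_T()[:3,3];print(p.round(4),get_state()['contact_force'].round(2) if hasattr(get_state()['contact_force'],'round') else get_state()['contact_force'])
I=[get_image("scene")["color"].astype(np.float32) for _ in range(4)]
d=grab("scene");c=np.mean(I,0).astype(np.uint8)
print("tip low exp",proj(d,p+[-.0007,-.0013,-.101]),"ctr",proj(d,p+[-.0007,-.0013,-.096]))
cv2.imwrite("pics/c6.png",cv2.resize(c[170:245,240:300],(480,600),interpolation=cv2.INTER_CUBIC)[:,:,::-1])
# seam line in scene: darkest column per row along the bead
g=cv2.cvtColor(c,cv2.COLOR_RGB2GRAY).astype(float);pts=[]
for r in range(198,231,2):
    u0=273.4-(r-191.6)*12/43.4;u=np.arange(int(u0)-4,int(u0)+6);w=np.clip(140-g[r,u],0,None);pts.append((r,(u*w).sum()/w.sum()))
a=np.polyfit(*np.array(pts).T,1);print("seam u at rows",[(r,round(np.polyval(a,r),2)) for r in(186,190,192,235)])
W=[onz(d,(np.polyval(a,r),r),.0275).round(4).tolist() for r in(192,235)];print(W)
E
```

```text
[ 0.4752 -0.1271  0.1311] [ 0.86  0.47 -2.29]
tip low exp [273.6146821  192.07033498] ctr [273.46492905 190.97488096]
seam u at rows [(186, np.float64(274.78)), (190, np.float64(273.69)), (192, np.float64(273.15)), (235, np.float64(261.44))]
[[0.473, -0.1302, 0.0275], [0.5918, -0.1251, 0.0275]]
```

View pics/c6.png

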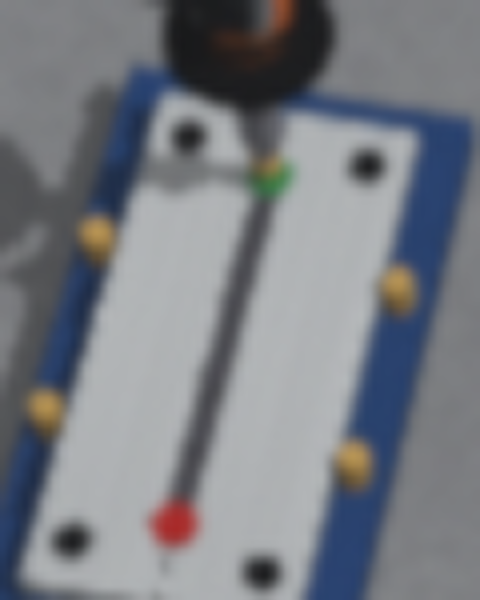

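The tip hangs over the green dot at about (273.7,190.6), with the red dot at (261.4,235). It sits about 1 mm to the right of the seam line, so I correct that and lower gently.

{"op": "send_rows", "data": {"steps": [-1,-0.1,-0.05,0,0,-1,0,0,0.15,0,-1,0,0,0.15,0,-1,0,0,0.15,0,-1,0,0,0.15,0,-1,0,0,0,0,-1,0,0,0,0]}}

```text
clock: 11.1
position: [0.4748, -0.1282, 0.1254]
ee_rot: [0.0, 0.693, 0.721, -0.0]
contact_force: [0.1, 0.2, -0.0]
width: 0.0243
gripper_force: 69.0
```

```bash
python3 - <<'E'
from h import *
for _ in range(5):
    s=get_state();print(s['position'].round(4),np.round(s['contact_force'],2),np.round(s['moment'],3));get_image("scene")
E
```

```text
[ 0.4748 -0.1282  0.1254] [ 0.05  0.16 -0.01] [0.003 0.088 0.003]
[ 0.4748 -0.1282  0.1254] [-0.12  0.46 -0.08] [0.049 0.064 0.009]
[ 0.4749 -0.1282  0.1254] [-0.2  -0.08 -0.1 ] [-0.043  0.016  0.022]
[ 0.4748 -0.1282  0.1254] [-0.57  0.94 -0.24] [-0.063  0.063  0.04 ]
[ 0.4748 -0.1282  0.1254] [-0.26 -0.83  0.33] [-0.016 -0.056  0.034]
```

{"op": "send_rows", "data": {"steps": [-1,0,0.3,0,0,-1,0,0.3,0,0,-1,0,0.3,0,0,-1,0,0.3,0,0,-1,0,0.3,0,0,-1,0,0.3,0,0,-1,0,0.3,0,0,-1,0,0.3,0,0,-1,0,0.3,0,0,-1,0,0.3,0,0,-1,0,0.3,0,0,-1,0,0.3,0,0]}}

```text
clock: 12.55
position: [0.511, -0.1267, 0.1253]
ee_rot: [-0.0, 0.693, 0.721, -0.0]
contact_force: [-0.8, -0.4, -0.3]
width: 0.0245
gripper_force: 69.0
```

```bash
python3 - <<'E'
from h import *
p=tool_T()[:3,3];s=get_state();print(p.round(4),np.round(s['contact_force'],2))
d=get_image("scene");c=d["color"];dd=grab("scene")
print("tip low exp",proj(dd,p+[-.0007,-.0013,p[2]*0+.0275-p[2]]))
w=grab("wrist");r=blobs(w,(0,120,60),(6,255,255),(250,60,460,250))[:2];print(r,onz(w,r[0][1],.0275).round(4))
cv2.imwrite("pics/c7.png",np.hstack([cv2.resize(c[175:245,240:300],(515,600),interpolation=cv2.INTER_CUBIC)[:,:400],cv2.resize(w["color"][60:300,240:400],(400,600))])[:,:,::-1])
E
```

```text
[ 0.511  -0.1267  0.1253] [-0.79 -0.36 -0.28]
tip low exp [269.84420969 205.04692588]
[(209, [417.95, 196.3], [410, 189, 17, 16])] [ 0.5958 -0.1226  0.0275]
```

View pics/c7.png

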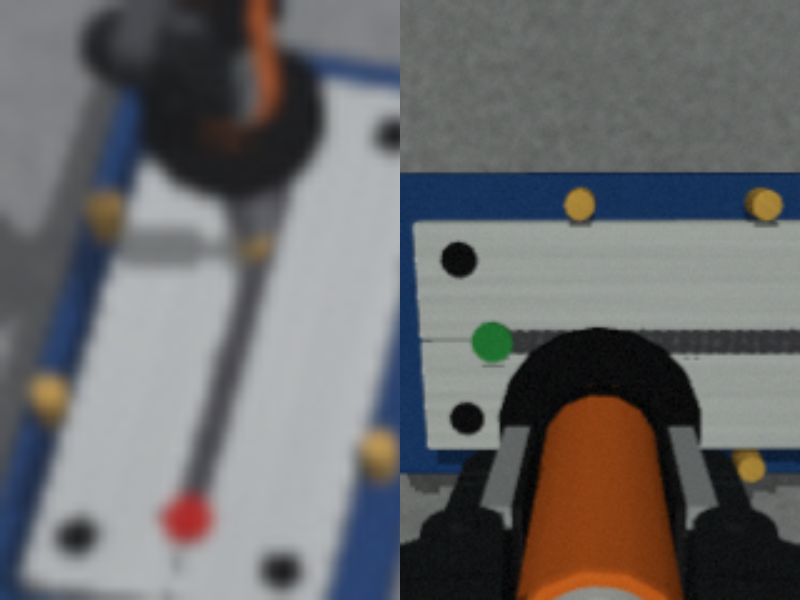

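The tip sits on the seam at about (270,204) in the scene view. The wrist view suggests it may be 1 mm low in y, so I nudge it by half a millimetre while drawing on.

{"op": "send_rows", "data": {"steps": [-1,0.01,0.3,0,0,-1,0.01,0.3,0,0,-1,0.01,0.3,0,0,-1,0.01,0.3,0,0,-1,0.01,0.3,0,0,-1,0.01,0.3,0,0,-1,0,0.3,0,0,-1,0,0.3,0,0,-1,0,0.3,0,0,-1,0,0.3,0,0,-1,0,0.3,0,0,-1,0,0.3,0,0]}}

```text
clock: 13.9
position: [0.5469, -0.1247, 0.1253]
ee_rot: [0.0, 0.693, 0.721, -0.0]
contact_force: [-2.2, 0.4, -0.7]
width: 0.0243
gripper_force: 69.1
```

{"op": "send_rows", "data": {"steps": [-1,0,0.3,0,0,-1,0,0.3,0,0,-1,0,0.3,0,0,-1,0,0.3,0,0,-1,0,0.3,0,0,-1,0,0.3,0,0,-1,0,0.3,0,0,-1,0,0.3,0,0,-1,0,0.3,0,0,-1,0,0.3,0,0,-1,0,0.3,0,0,-1,0,0.3,0,0]}}

```text
clock: 15.1
position: [0.5829, -0.1232, 0.1253]
ee_rot: [0.0, 0.693, 0.721, -0.0]
contact_force: [-1.2, 0.2, -1.1]
width: 0.0245
gripper_force: 69.1
```

{"op": "send_rows", "data": {"steps": [-1,0,0.3,0,0,-1,0,0.3,0,0,-1,0,0.3,0,0,-1,0,0.3,0,0,-1,0,0,0,0,-1,0,0,0,0,-1,0,0,0,0]}}

```text
clock: 15.8
position: [0.5954, -0.1228, 0.1256]
ee_rot: [0.001, 0.693, 0.721, 0.001]
contact_force: [0.2, 0.3, -1.5]
width: 0.0246
gripper_force: 69.1
```

```bash
python3 - <<'E'
from h import *
p=tool_T()[:3,3];s=get_state();print(p.round(4),np.round(s['contact_force'],2))
dd=grab("scene");c=dd["color"]
print("tip low exp",proj(dd,p+[-.0007,-.0013,.0275-p[2]]))
w=grab("wrist");r=blobs(w,(0,120,60),(6,255,255),(250,60,460,250))[:2];print(r,[onz(w,b[1],.0275).round(4) for b in r])
cv2.imwrite("pics/c8.png",np.hstack([cv2.resize(c[195:265,230:290],(515,600),interpolation=cv2.INTER_CUBIC)[:,:400],cv2.resize(w["color"][60:300,240:400],(400,600))])[:,:,::-1])
E
```

```text
[ 0.5954 -0.1228  0.1256] [ 0.16  0.29 -1.51]
tip low exp [261.51265643 236.20883458]
[(13, [320.0, 189.92], [316, 189, 9, 3])] [array([ 0.5956, -0.1165,  0.0275])]
```

View pics/c8.png

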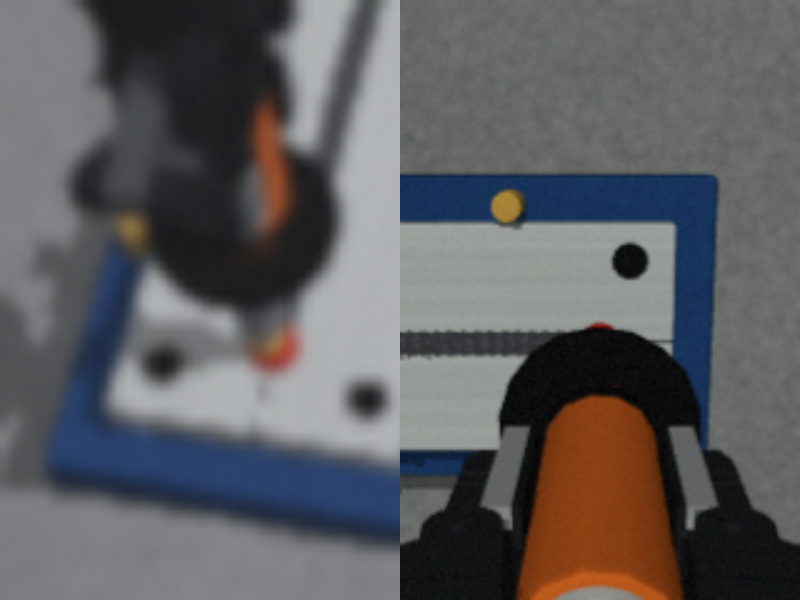

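The tip is on the red dot at about (262,235) in the scene view. I read the force a few times before lifting.

```bash
python3 - <<'E'
from h import *
f=[]
for _ in range(8):
    f.append(get_state()['contact_force']);get_image("scene")
print(np.round(np.mean(f,0),2),np.round(np.std(f,0),2),get_state()['position'])
E
```

```text
[ 0.6   0.31 -0.42] [0.62 0.47 0.32] [ 0.59472414 -0.12278005  0.12534785]
```

{"op": "send_rows", "data": {"steps": [-1,0,0.15,0,0,-1,0,0,0,0,-1,0,0,0,0,-1,0,0,-0.5,0,-1,0,0,-1,0,-1,0,0,-2,0,-1,0,0,-2.5,0,-1,0,0,-2.5,0,-1,0,0,-1.5,0,-1,0,0,0,0,-1,0,0,0,0]}}

```text
clock: 17.4
position: [0.596, -0.1226, 0.2255]
ee_rot: [0.0, 0.693, 0.721, 0.0]
contact_force: [0.4, 0.3, -2.9]
width: 0.0247
gripper_force: 69.1
```

{"op": "send_rows", "data": {"steps": [-1,3,-0.7,0,0,-1,4,-1,0,0,-1,4,-1,0,0,-1,4,-1,0,0,-1,4,-1,0,0,-1,4,-1,0,0,-1,4,-1,0,0,-1,4,-1,0,0,-1,4,-1,0,0,-1,4,-1,0,0,-1,4,-1,0,0,-1,3.2,-0.5,0,0]}}

```text
clock: 18.6
position: [0.4636, 0.3362, 0.2237]
ee_rot: [-0.001, 0.692, 0.722, -0.001]
contact_force: [0.2, 0.0, -1.4]
width: 0.0247
gripper_force: 69.1
```

{"op": "send_rows", "data": {"steps": [-1,0,0,0,0,-1,0,0,0,0,-1,0,0,0,0,-1,0,0,0,0]}}

```text
clock: 19.0
position: [0.4659, 0.3332, 0.2248]
ee_rot: [0.0, 0.693, 0.721, -0.001]
contact_force: [-0.1, -0.2, -3.0]
width: 0.0249
gripper_force: 69.1
```

```bash
python3 look.py w9; python3 - <<'E'
from h import *
import pickle
f=[]
for _ in range(5): f.append(get_state()['contact_force']);get_image("scene")
p=tool_T()[:3,3];print(np.mean(f,0).round(2),p.round(4))
d=pickle.load(open("w9.pkl","rb"));e=pickle.load(open("w4.pkl","rb"))
v=d["hsv"][:,:,2].astype(int);print(v[184:200,300:340].mean(1).round())
v=e["hsv"][:,:,2].astype(int);print(v[184:200,300:340].mean(1).round())
print("orange",blobs(d,(3,110,60),(16,255,255),(200,60,440,340))[:1],blobs(e,(3,110,60),(16,255,255),(200,60,440,340))[:1])
S=grab("scene");print(blobs(S,(12,90,50),(28,255,255),(465,175,495,220),2),proj(S,p+[-.0007,-.0013,-.096]))
E
```

```text
[0.466  0.3333 0.225 ] 19.05
cap [(1385, [319.73, 315.19], [293, 297, 57, 34]), (357, [396.24, 267.06], [378, 253, 36, 26])]
or [(4419, [319.43, 266.85], [283, 218, 72, 108])]
[-0.2  -0.24 -1.76] [0.466  0.334  0.2254]
[31. 31. 32. 33. 34. 36. 39. 37. 29. 24. 20. 18. 14. 15. 14. 14.]
[30. 30. 31. 31. 32. 33. 34. 33. 28. 24. 21. 17. 15. 14. 14. 14.]
orange [(4419, [319.43, 266.85], [283, 218, 72, 108])] [(4419, [319.48, 266.87], [283, 218, 73, 108])]
[(4, [476.75, 204.75], [476, 204, 3, 2]), (3, [474.0, 190.0], [473, 190, 3, 1])] [477.63518229 205.13448878]
```

{"op": "send_rows", "data": {"steps": [-1,0.2,0.1,0,0,-1,0,0,1,0,-1,0,0,1.5,0,-1,0,0,1.5,0,-1,0,0,1.5,0,-1,0,0,1.5,0,-1,0,0,1.5,0,-1,0,0,1,0,-1,0,0,0.5,0,-1,0,0,0.3,0,-1,0,0,0.2,0,-1,0,0,0,0]}}

```text
clock: 20.55
position: [0.4669, 0.3367, 0.1205]
ee_rot: [0.0, 0.693, 0.721, 0.0]
contact_force: [-0.7, 0.0, -2.1]
width: 0.0246
gripper_force: 69.1
```

{"op": "send_rows", "data": {"steps": [-1,0,0,0.2,0,-1,0,0,0,0,-1,0,0,0,0]}}

```text
clock: 20.85
position: [0.4667, 0.3366, 0.1185]
ee_rot: [0.0, 0.693, 0.721, 0.0]
contact_force: [0.2, 0.4, -2.0]
width: 0.0244
gripper_force: 69.1
```

{"op": "send_rows", "data": {"steps": [-1,0,0,0.15,0,-1,0,0,0.1,0,-1,0,0,0,0,-1,0,0,0,0]}}

```text
clock: 21.25
position: [0.4667, 0.3365, 0.1159]
ee_rot: [0.0, 0.693, 0.721, 0.0]
contact_force: [0.3, -0.7, 0.2]
width: 0.0241
gripper_force: 69.3
```

{"op": "send_rows", "data": {"steps": [-1,0,0,0.05,0,-1,0,0,0,0,-0.5,0,0,0,0,0,0,0,0,0,1,0,0,0,0,1,0,0,0,0,1,0,0,0,0,1,0,0,0,0,1,0,0,0,0,1,0,0,0,0,1,0,0,0,0], "newtons": 30}}

```text
clock: 22.35
position: [0.4667, 0.3365, 0.1152]
ee_rot: [0.0, 0.693, 0.721, -0.0]
contact_force: [1.0, 0.3, -0.6]
width: 0.0853
gripper_force: 0.0
```

{"op": "send_rows", "data": {"steps": [1,0,0,-0.5,0,1,0,0,-1.5,0,1,0,0,-2.5,0,1,0,0,-3,0,1,0,0,-3,0,1,0,0,-3,0,1,0,0,-3,0,1,0,0,0,0,1,0,0,0,0]}}

```text
clock: 23.25
position: [0.4668, 0.3366, 0.2812]
ee_rot: [0.0, 0.693, 0.721, 0.001]
contact_force: [-0.1, 0.3, -0.7]
width: 0.0851
gripper_force: 0.0
```

```bash
python3 look.py w10; python3 - <<'E'
from h import *
import pickle
d=pickle.load(open("w10.pkl","rb"));S=grab("scene")
cv2.imwrite("pics/c10.png",np.hstack([cv2.resize(S["color"][160:260,430:530],(400,400)),cv2.resize(d["color"][80:280,220:420],(400,400))])[:,:,::-1])
E
```

```text
[0.4662 0.3363 0.2799] 23.3
cap [(777, [374.72, 252.39], [339, 228, 68, 48]), (496, [362.13, 280.4], [335, 259, 64, 43]), (429, [319.37, 195.61], [308, 184, 24, 24])]
or [(483, [319.13, 181.16], [305, 167, 29, 41])]
```

View pics/c10.png

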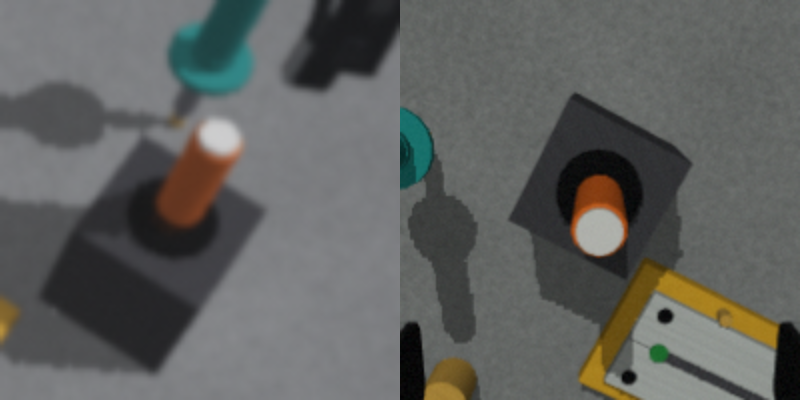

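The probe is back in its stand, upright with the flange flat on the block (cap at (319,196) in the wrist view). The gripper is open and clear of everything.

```bash
python3 -c "
from rig import *
print(sign_off())"
```

```text
the job is handed in; nothing more can be done
None
```

The weld was scanned from the green dot to the red dot at about 3 cm/s with roughly 1–2 N of tip force, the probe is back upright in its stand and released, and the job was handed in at about 23 s; the verdict was not shown, and contact during the draw was checked only at pauses.

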